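# Open the slide-rail oiler's flip-top filler

### The job

The photobooth's slide rail needs oil, so open the filler of the oiler with the yellow flip-top tab: swing the yellow tab up and right over until it lies folded back, then unscrew the black wing cap beneath it a quarter turn anticlockwise (seen from above), to its stop, and let go. The matching oiler with the blue tab must stay shut.

Things in the scene. Friction and masses are not known exactly. Their poses are not given: they have to be found in the camera images.
- yellow_oiler: Low grey oil reservoir fixed to the shelf, 108 x 84 x 45 mm. Origin on the shelf below the screw cap's axis; z up, x from the tab's tongue towards its hinge (away from the robot within 0.35 rad). The yellow tab covers the black cap: its hinge line runs along y at x = 48, z = 89 mm, between two lugs at x = 43 to 53 mm; folded back, it lies behind them at z = 86 to 110 mm.
- yellow_tab (a joint): Angle of the yellow tab, rad: 0 shut, 1.57 upright, 3.0 folded back on its stop. Disc 64 mm across, 6 thick; its tongue, 14 mm wide (y), 7 thick, spans x = -32 to -74 mm at z = 89 when shut, free below to z = 45: pinch its sides at x = -58, 106 mm from the hinge. Loose hinge, 50 g: let go before upright it falls shut, past 1.8 it falls back to its stop.
- yellow_cap (a joint): Angle of the black cap under the yellow tab, rad, growing anticlockwise from above: 0 shut (starts at 0 to 0.12), 1.57 at its stop. Disc 40 mm across, top z = 57 mm; on it a wing 36 mm long, 12 thick, z = 57 to 81, along the oiler's x at 0. Fingertips stop at the disc. Turns without rising, friction 0.05 N m, stays where left.
- blue_tab (a joint): Hinge angle of the blue flip-top tab, rad: 0 shut. It belongs to a second oiler alike in all but the tab's colour, some 20 to 48 cm to the left or right of the yellow one; it must stay shut.

How it is judged:
By the outcome, as a careful person would: the job done as asked, in the order asked, and still so for the second after the job is handed in, with the robot touching nothing.
It also fails if it takes over 53 s, if anything falls off the work surface, if the arm or the gripper's body presses on something with over 40 N, if the wrist force passes 120 N, or if a joint passes its speed limit or range.

### The arm

A 6-joint arm with a two-finger parallel gripper is mounted at the origin on the work surface. World frame = base frame: x ahead of the robot, y to its left, z up, the work surface at z = 0. Lengths are in m, angles in rad, forces in N, time in s.
With the tool pointing down it reaches from about 0.275 to 0.725 m from the base axis. Payload 15.9 kg.
Tool frame: the origin (TCP) lies midway between the tips of the shut fingers; the grasp point (between the pads) lies 19 mm behind it; z points along the fingers, y is the direction in which the jaws open and shut (so a half turn about z gives the same grasp; the last joint's range is limited). The gripper opens to 85 mm and grips with 20 to 120 N. Pads are 22 mm wide; open, the fingers measure 114 mm over their backs; the gripper's body (76 mm by 85 mm) begins 54 mm behind the grasp point. The pads swing forward as they close: fully open they stand 13 mm farther back than shut.
Start: joints at [-1.166, 0.213, -0.034, 1.323, 0, 1.571], TCP at [0.197, -0.46, 0.198] pointing down, gripper open.
Joint ranges: [-2.98, 2.98], [-0.74, 1.72], [-1.14, 1.35], [-2.1, 2.04], [-1.57, 1.44], [-3.14, 3.14]. Speed limits (rad/s): [1.89, 1.89, 2.39, 2.57, 3.14, 3.14].

### API

Orientations are given as a unit quaternion [w, x, y, z].
In Python, from workcell import bot gives the robot as it stands. Calls block until the motion is done:
- bot.move_ptp(position, orientation): joint-space move of the TCP to a pose.
- bot.servo_line(position, rotation=None, max_speed=0.15): straight line of the TCP; rotation=None keeps the orientation; max_speed is the mean speed in m/s.
- bot.move_j(angles): joint-space move.
- bot.move_gripper(opening, f_grip=None): finger opening in m; f_grip is the grip in N (None keeps the last); returns when the fingers have stopped.
- bot.pause(seconds).
- bot.inverse_kinematics(position, orientation): joint angles nearest the present ones, or None.
- bot.snapshot(name): name is "scene" or "top" or "wrist"; returns a dict with "color" (400x640x3 uint8, red, green, blue), "camera_matrix" (3x3 intrinsics, pixels), "eye" and "rotation" of the camera in the world. Camera axes: x right, y up, looking along -z (the intrinsics and any distortion apply to the point x, -y, -z); pixel columns grow to the right and rows downward; lengths in m; the calibration is good to about 2 mm. A picture is of the moment at which its call begins. There is no depth.
A pose or a line that the arm cannot do raises bot.IKError and nothing moves.
- bot.finish_job(): hands the job in, once; it reports no verdict.
Trained networks look in a picture, given as the dict that the camera call returned (one of the last four; its "shot" number tells which), for a name from the list of things; names that differ only in an ending like _2 or _b are one class to them, and where a whole thing is asked for, a point or a joint stands for the part that bears it (a point fixed in the world has none). Each returns a list of dicts, best first, with "confidence" (0 to 1); they miss things now and then, are a little off and sometimes report something else, mostly with a low value. They report only what shows in the picture. A call takes as long as a camera call.
- bot.masks_of(picture, query): "mask" (400x640 bool, what is visible of it) and "location" ([column, row] in pixels, amid what is visible of it).
Readings, each from a call of its own:
- bot.get_time_s(): time.
- bot.get_q(): joint angles.
- bot.get_dq(): joint speeds.
- bot.get_joint_efforts(): joint torques, N m.
- bot.get_tcp_pos(): TCP position.
- bot.get_orientation(): TCP orientation.
- bot.get_wrist_force(): force on the tool from outside, world axes, zero at the start.
- bot.get_wrist_torque(): the same for the moment, N m.
- bot.get_width(): finger opening in m.
Only numpy, scipy, OpenCV 4.12 (cv2) and the standard library are available. Lean on these libraries where they do the work, as an engineer would, in place of code of your own. Each camera call takes 0.05 s, during which the arm holds its last target.

## Working session

There is one attempt and no reset: what is moved stays moved. The work goes in short steps, each a Python script; the robot and the scene stay as the last script left them, time stands still between calls to the robot, and variables do not carry over. Pictures are saved under pics/ and viewed, and the job is handed in when it is done.

```bash
ls; mkdir -p pics; python3 - <<'E'
from workcell import bot
import cv2,numpy as np
for n in ["scene","top","wrist"]:
    p=bot.snapshot(n)
    cv2.imwrite(f"pics/{n}0.png",p["color"][:,:,::-1])
    print(n,p["camera_matrix"].tolist(),p["eye"],p["rotation"],[k for k in p])
    for q in ["yellow_oiler","yellow_tab","blue_tab"]:
        for m in bot.masks_of(p,q)[:3]: print(q,m["confidence"],m["location"],m["mask"].sum())
print(bot.get_time_s(),bot.get_orientation())
E
```

```text
pics
scene [[422.1795315431168, 0.0, 331.30340398785586], [0.0, 422.1795315431168, 199.98981128930996], [0.0, 0.0, 1.0]] [1.04606162 0.0655631  0.69714108] [0.60917526 0.19515639 0.23946953 0.73039293] ['color', 'camera_matrix', 'eye', 'rotation', 'shot']
yellow_oiler 0.7 [405.4, 209.3] 3117
yellow_tab 0.68 [409.0, 184.6] 1101
blue_tab 0.61 [224.7, 167.1] 971
top [[387.29693357553714, 0.0, 318.5571356722823], [0.0, 387.29693357553714, 200.64622921029684], [0.0, 0.0, 1.0]] [ 0.47041342 -0.00265514  0.73285609] [ 0.71873156  0.07772286 -0.06979538 -0.68739559] ['color', 'camera_matrix', 'eye', 'rotation', 'shot']
yellow_oiler 0.66 [258.8, 227.9] 3151
yellow_tab 0.82 [254.0, 229.5] 1546
blue_tab 0.95 [457.4, 224.5] 1608
wrist [[278.33451399573846, 0.0, 316.49659462112294], [0.0, 278.33451399573846, 200.93460434277608], [0.0, 0.0, 1.0]] [ 0.26162819 -0.43219024  0.37398639] [ 0.82672017 -0.1162345   0.07641009 -0.54514659] ['color', 'camera_matrix', 'eye', 'rotation', 'shot']
0.6 [-4.85472963e-06  9.79584701e-01  2.01031873e-01  7.10263631e-06]
```

View pics/scene0.png

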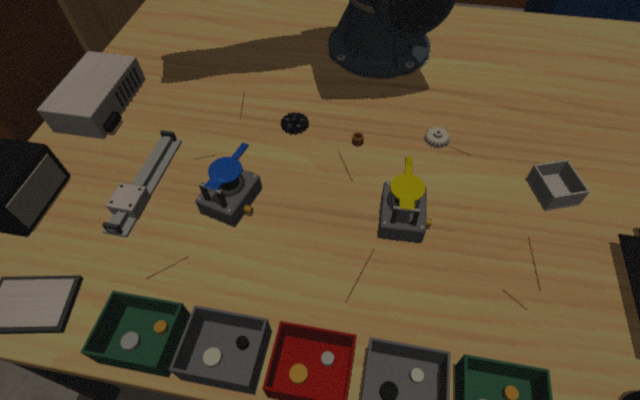

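View pics/top0.png

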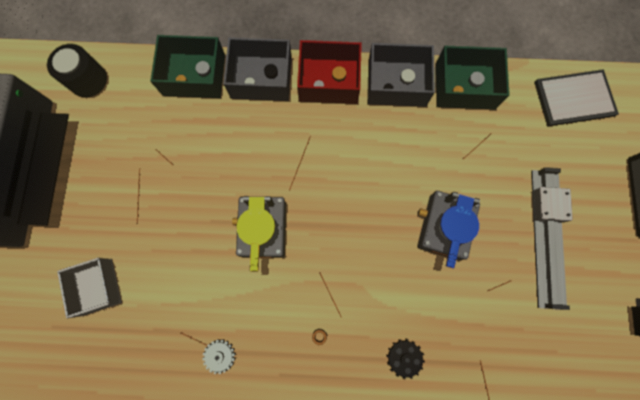

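View pics/wrist0.png

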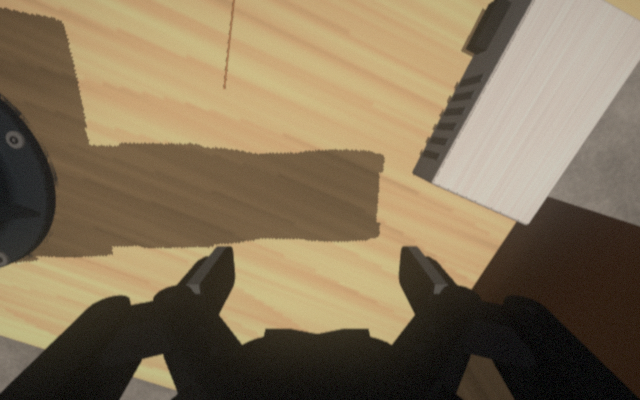

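The top view shows the yellow oiler at about (257,228) with its tongue pointing down the image towards the robot, tip at about (254,268). The blue one is at (457,225). Next I'll fit the pose from the tab masks in both views.

```bash
cat > h.py <<'E'
from workcell import bot
import cv2,numpy as np
from scipy.spatial.transform import Rotation as R
from scipy.optimize import minimize
def proj(p,X):
    q=p["rotation"]; Rm=R.from_quat([q[1],q[2],q[3],q[0]]).as_matrix()
    c=(np.atleast_2d(X)-p["eye"])@Rm; c=c*[1,-1,-1]
    u=c@np.array(p["camera_matrix"]).T
    return u[:,:2]/u[:,2:]
def rz(a): return R.from_euler('z',a).as_matrix()
def W(pose,X): return np.atleast_2d(X)@rz(pose[2]).T+np.array([pose[0],pose[1],0])
t=np.linspace(0,2*np.pi,40)
def parts():
    out=[]
    for z in (.086,.092):
        out.append((np.c_[.032*np.cos(t),.032*np.sin(t),0*t+z]))
    ts=[[x,y,z] for x in(-.074,-.025) for y in(-.007,.007) for z in(.0855,.0925)]
    return [np.vstack(out),np.array(ts)]
S=4
def render(p,pose,x0,y0,w,h):
    m=np.zeros((h*S,w*S),np.uint8)
    for P in parts():
        u=(proj(p,W(pose,P))-[x0,y0]+.5)*S
        cv2.fillConvexPoly(m,cv2.convexHull(u.astype(np.float32)).round().astype(np.int32),1)
    return m
E
python3 - <<'E'
from h import *
ps=[];ms=[]
for n in ["top","scene"]:
    p=bot.snapshot(n); m=bot.masks_of(p,"yellow_tab")[0]
    mk=m["mask"]
    hsv=cv2.cvtColor(p["color"],cv2.COLOR_RGB2HSV)
    ys,xs=np.where(mk);b=(xs.min()-15,ys.min()-15,xs.max()-xs.min()+31,ys.max()-ys.min()+31)
    # colour seg inside bbox
    x0,y0,w,h=b
    col=(hsv[...,0]>24)&(hsv[...,0]<35)&(hsv[...,1]>190)
    print(n,m["confidence"],b,mk.sum(),col[y0:y0+h,x0:x0+w].sum(),(col&mk)[y0:y0+h,x0:x0+w].sum())
    c=mk[y0:y0+h,x0:x0+w].astype(np.uint8)
    ps.append((p,b,cv2.resize(c,None,fx=S,fy=S,interpolation=cv2.INTER_NEAREST)))
def ray(p,uv,z):
    K=p["camera_matrix"];d=np.array([(uv[0]-K[0][2])/K[0][0],-(uv[1]-K[1][2])/K[1][1],-1])
    q=p["rotation"];d=R.from_quat([q[1],q[2],q[3],q[0]]).apply(d);return p["eye"]+d*(z-p["eye"][2])/d[2]
g=ray(ps[0][0],(255,225),.09);print(g)
def cost(v,idx=(0,1)):
    s=0
    for i in idx:
        p,b,m=ps[i];r=render(p,v,*b)
        # the hinge arm isn't modelled: ignore pixels farther than x>0.02 outside disc
        arm=np.array([[x,y,z] for x in(.0,.06) for y in(-.028,.028) for z in(.08,.096)])
        ig=np.zeros_like(r);u=(proj(p,W(v,arm))-[b[0],b[1]]+.5)*S
        cv2.fillConvexPoly(ig,cv2.convexHull(u.astype(np.float32)).round().astype(np.int32),1)
        s+=((r!=m)&~((ig==1)&(r==0))).sum()/m.sum()
    return s
for idx in((0,),(1,),(0,1)):
    best=min((minimize(cost,[g[0],g[1],a],args=(idx,),method="Nelder-Mead",options=dict(initial_simplex=[[g[0]+dx,g[1]+dy,a+da] for dx,dy,da in((.008,.0,0),(-.008,.006,0),(0,-.008,.1),(0,0,-.1))])) for a in(-.3,-.15,0,.15,.3)),key=lambda r:r.fun)
    print(idx,best.x,best.fun)
v=best.x
for i,(p,b,m) in enumerate(ps):
    x0,y0,w,h=b
    im=cv2.resize(p["color"][y0-20:y0+h+20,x0-20:x0+w+20,::-1],None,fx=5,fy=5)
    for P in parts()+[np.array([[.048,y,.089] for y in(-.02,.02)]),np.array([[x,y,.045] for x in(-.054,.054) for y in(-.042,.042)])]:
        u=(proj(p,W(v,P))-[x0-20,y0-20]+.5)*5
        cv2.polylines(im,[cv2.convexHull(u.astype(np.float32)).astype(np.int32)],True,(0,0,255),1)
    cv2.imwrite(f"pics/fit{i}.png",im); print(im.shape)
E
```

```text
top 0.97 (np.int64(221), np.int64(182), np.int64(69), np.int64(104)) 1577 0 0
scene 0.93 (np.int64(375), np.int64(141), np.int64(66), np.int64(84)) 1058 971 965
[0.56020815 0.11226426 0.09      ]
(0,) [0.55791193 0.11220391 0.04909194] 0.02786144578313253
(1,) [0.55917349 0.1125786  0.05077165] 0.04141068052930057
(0, 1) [0.55867766 0.11218144 0.04615505] 0.07328618023981309
(720, 545, 3)
(620, 530, 3)
```

View quickly.

View pics/fit0.png

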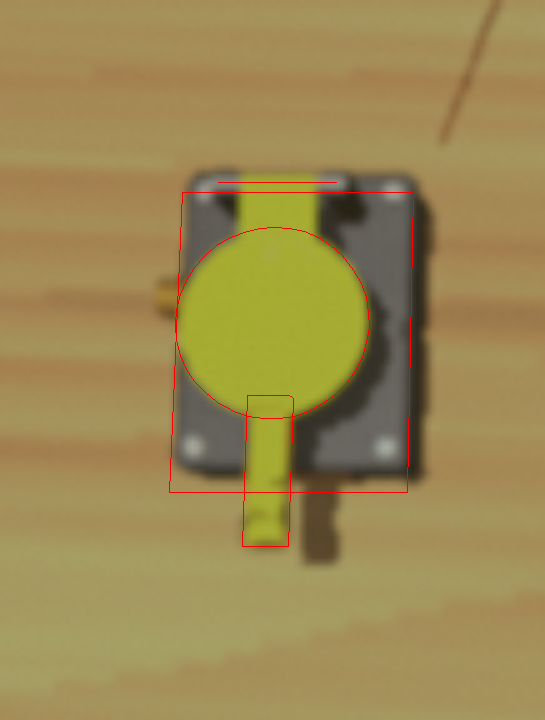

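View pics/fit1.png

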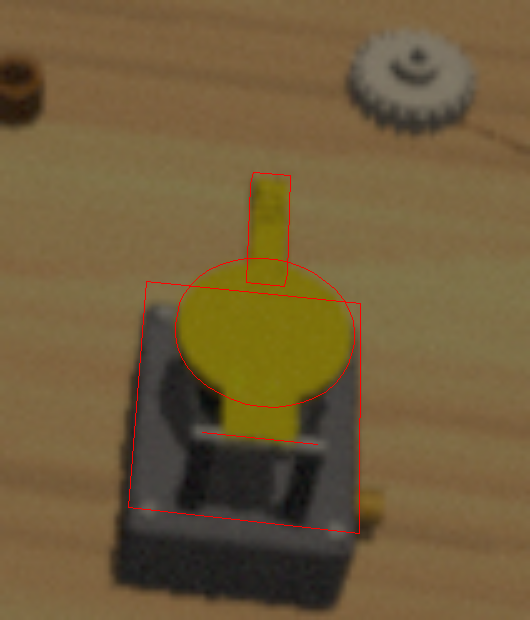

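```bash
cat >> h.py <<'E'
POSE=np.array([.5586,.1123,.047])
def quat(beta,yaw=0,half=False):
    r=R.from_euler('z',POSE[2]+yaw)*R.from_euler('y',-beta)*R.from_euler('x',np.pi)
    if half: r=r*R.from_euler('z',np.pi)
    q=r.as_quat(); return np.array([q[3],*q[:3]])
def tcp(grasp_local,beta,back=.019):
    g=W(POSE,grasp_local)[0]; d=rz(POSE[2])@np.array([np.sin(beta),0,-np.cos(beta)])
    return g+d*back
def tongue(th,r=.106): return np.array([.048-r*np.cos(th),0,.089+r*np.sin(th)])
E
python3 - <<'E'
from h import *
print(bot.get_q())
for half in(0,1):
  for k in(.4,.5,.7):
    print(half,k)
    for th in np.arange(0,2.3,.35):
        s=bot.inverse_kinematics(tcp(tongue(th),k*th),quat(k*th,half=half))
        print(round(th,2),None if s is None else np.round(s,2))
  for y in(0,.06,.8,1.6):
    s=bot.inverse_kinematics(tcp([0,0,.081],0),quat(0,y,half)); print('cap',y,None if s is None else np.round(s,2))
E
```

```text
[-1.16598570e+00  2.12927438e-01 -3.44253530e-02  1.32350255e+00
  4.72027634e-06  1.57082162e+00]
0 0.4
0.0 [ 0.22  0.3  -0.25  1.02  0.   -2.97]
0.35 [ 0.23  0.16 -0.34  0.93 -0.03 -2.96]
0.7 [ 0.24  0.06 -0.41  0.82 -0.05 -2.96]
1.05 [ 0.25 -0.01 -0.48  0.69 -0.08 -2.96]
1.4 [ 0.25 -0.04 -0.56  0.5  -0.11 -2.97]
1.75 [ 0.25 -0.04 -0.67  0.26 -0.13 -2.99]
2.1 [ 0.25  0.01 -0.79 -0.06 -0.15 -3.01]
0 0.5
0.0 [ 0.22  0.3  -0.25  1.02  0.   -2.97]
0.35 [ 0.23  0.13 -0.39  0.88 -0.03 -2.96]
0.7 [ 0.25  0.   -0.5   0.73 -0.07 -2.95]
1.05 [ 0.26 -0.08 -0.61  0.53 -0.11 -2.95]
1.4 [ 0.27 -0.12 -0.73  0.27 -0.14 -2.97]
1.75 [ 0.27 -0.09 -0.88 -0.08 -0.17 -3.  ]
2.1 [ 0.27  0.05 -1.03 -0.54 -0.19 -3.03]
0 0.7
0.0 [ 0.22  0.3  -0.25  1.02  0.   -2.97]
0.35 [ 0.24  0.08 -0.47  0.78 -0.05 -2.95]
0.7 [ 0.27 -0.1  -0.66  0.52 -0.11 -2.94]
1.05 [ 0.3  -0.2  -0.86  0.19 -0.17 -2.95]
1.4 [ 0.31 -0.17 -1.06 -0.29 -0.22 -2.99]
1.75 None
2.1 None
cap 0 [ 0.2   0.41 -0.11  1.05  0.   -2.99]
cap 0.06 [ 0.2   0.41 -0.11  1.05  0.   -3.05]
cap 0.8 [ 0.2   0.41 -0.11  1.05  0.    2.49]
cap 1.6 [ 0.2   0.41 
[... 350 characters left out ...]
 -0.25  1.02  0.    0.17]
0.35 [ 0.23  0.13 -0.39  0.88 -0.03  0.18]
0.7 [ 0.25  0.   -0.5   0.73 -0.07  0.19]
1.05 [ 0.26 -0.08 -0.61  0.53 -0.11  0.19]
1.4 [ 0.27 -0.12 -0.73  0.27 -0.14  0.17]
1.75 [ 0.27 -0.09 -0.88 -0.08 -0.17  0.15]
2.1 [ 0.27  0.05 -1.03 -0.54 -0.19  0.11]
1 0.7
0.0 [ 0.22  0.3  -0.25  1.02  0.    0.17]
0.35 [ 0.24  0.08 -0.47  0.78 -0.05  0.19]
0.7 [ 0.27 -0.1  -0.66  0.52 -0.11  0.2 ]
1.05 [ 0.3  -0.2  -0.86  0.19 -0.17  0.19]
1.4 [ 0.31 -0.17 -1.06 -0.29 -0.22  0.15]
1.75 None
2.1 None
cap 0 [ 0.2   0.41 -0.11  1.05  0.    0.15]
cap 0.06 [ 0.2   0.41 -0.11  1.05  0.    0.09]
cap 0.8 [ 0.2   0.41 -0.11  1.05  0.   -0.65]
cap 1.6 [ 0.2   0.41 -0.11  1.05  0.   -1.45]
```

```bash
python3 - <<'E'
from h import *
a=np.array([-.058,0,.170])
bot.move_gripper(.05,f_grip=25)
bot.move_ptp(tcp(a,0),quat(0,0,True))
p=bot.snapshot("wrist");im=p["color"][:,:,::-1].copy()
for P in parts():
    u=proj(p,W(POSE,P)); cv2.polylines(im,[cv2.convexHull(u.astype(np.float32)).astype(np.int32)],True,(0,0,255),1)
cv2.imwrite("pics/w1.png",im)
print(bot.get_time_s(),bot.get_tcp_pos(),tcp(a,0),bot.get_width())
E
```

```text
3.6 [0.5008348  0.10887232 0.15106161] [0.50066405 0.109575   0.151     ] 0.05009164384551409
```

View pics/w1.png

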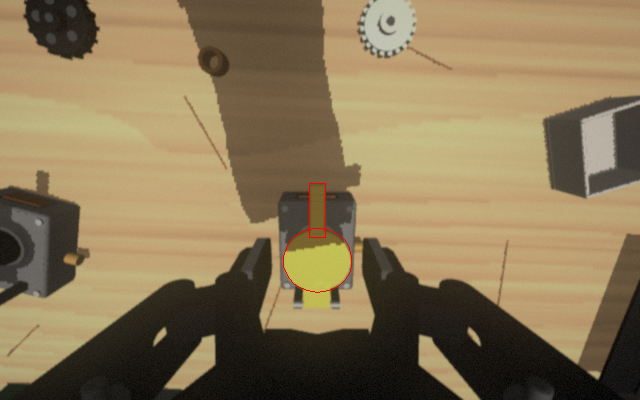

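The projected model lies on the tab and tongue (tongue at about (317,205)), so the pose holds. The blue tab is probably just outside the left edge here because of parallax, so I'll check it in the top view.

```bash
python3 - <<'E'
from h import *
bot.servo_line(tcp([-.058,0,.089],0),max_speed=.08)
print(bot.get_wrist_force())
bot.move_gripper(.0,f_grip=25)
print(bot.get_width(),bot.get_wrist_force(),bot.get_time_s())
p=bot.snapshot("top");cv2.imwrite("pics/t1.png",p["color"][:,:,::-1])
E
```

```text
[-0.13787389 -0.26347921  0.53273276]
-5.523177032898233e-05 [ 0.03856482 -0.45900829 -0.75524021] 5.3
```

View pics/t1.png

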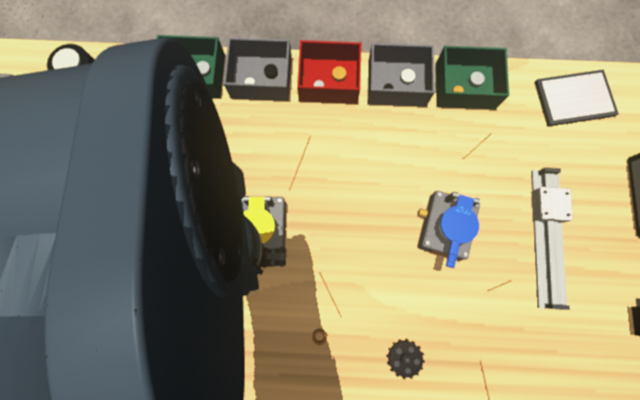

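The blue tab is shut (460,225). The fingers closed to 0, so the grasp missed the tongue. I'll look at it.

```bash
python3 - <<'E'
from h import *
print(bot.get_tcp_pos(),tcp([-.058,0,.089],0),bot.get_orientation(),quat(0,0,True))
p=bot.snapshot("wrist");cv2.imwrite("pics/w2.png",p["color"][:,:,::-1])
p=bot.snapshot("scene");im=p["color"][100:280,320:500,::-1];cv2.imwrite("pics/s2.png",cv2.resize(im,None,fx=3.3,fy=3.3))
E
```

```text
[0.50068865 0.10956371 0.07002381] [0.50066405 0.109575   0.07      ] [ 2.06179936e-05 -2.34837992e-02  9.99724217e-01  4.47212581e-06] [-1.43882755e-18  2.34978371e-02 -9.99723888e-01  6.12154330e-17]
```

View pics/w2.png

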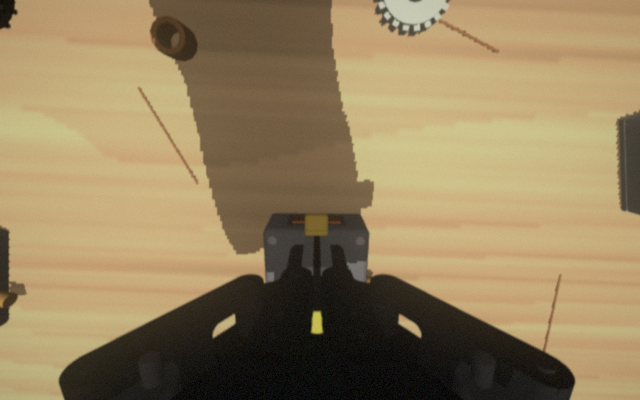

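View pics/s2.png

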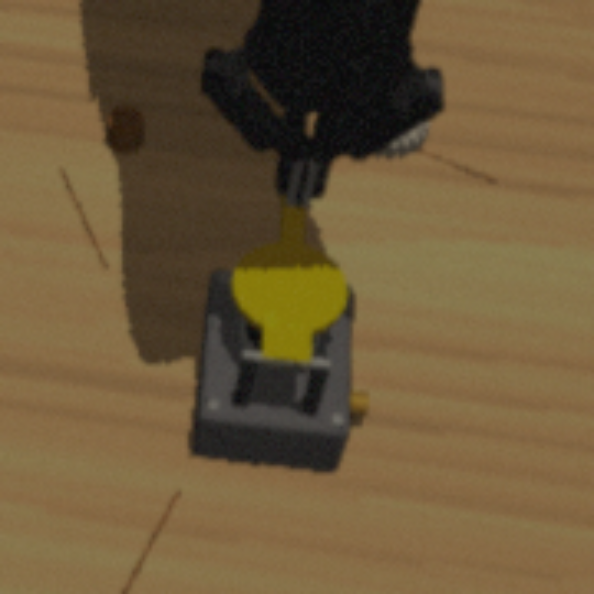

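```bash
python3 - <<'E'
from h import *
for n in("wrist","scene"):
    p=bot.snapshot(n);im=p["color"][:,:,::-1].copy()
    k=3
    im=cv2.resize(im,None,fx=k,fy=k)
    for P in parts():
        u=proj(p,W(POSE,P))*k; cv2.polylines(im,[cv2.convexHull(u.astype(np.float32)).astype(np.int32)],True,(0,0,255),1)
    for dz,c in((0,(0,255,0)),(.019,(255,0,0))):
        u=proj(p,bot.get_tcp_pos()+[0,0,dz])[0]*k; cv2.circle(im,tuple(int(a) for a in u),4,c,-1); print(n,u/k)
    im=im[540:1140,550:1350] if n=="wrist" else im[330:780,960:1500]
    cv2.imwrite(f"pics/{n}3.png",im)
print(bot.get_width(),bot.get_wrist_force(),bot.get_joint_efforts())
E
```

```text
wrist [316.87294253 228.02284931]
wrist [316.8982045  239.52440142]
scene [407.01285251 169.2211302 ]
scene [408.3977817  162.75249099]
-1.3852537382239428e-05 [ 0.23371933 -0.86683791  0.16308528] [-1.07704051e-03 -7.29934430e+01  4.53175807e+01  1.38480784e-03
 -1.15022713e-04  3.54608392e-05]
```

View pics/wrist3.png

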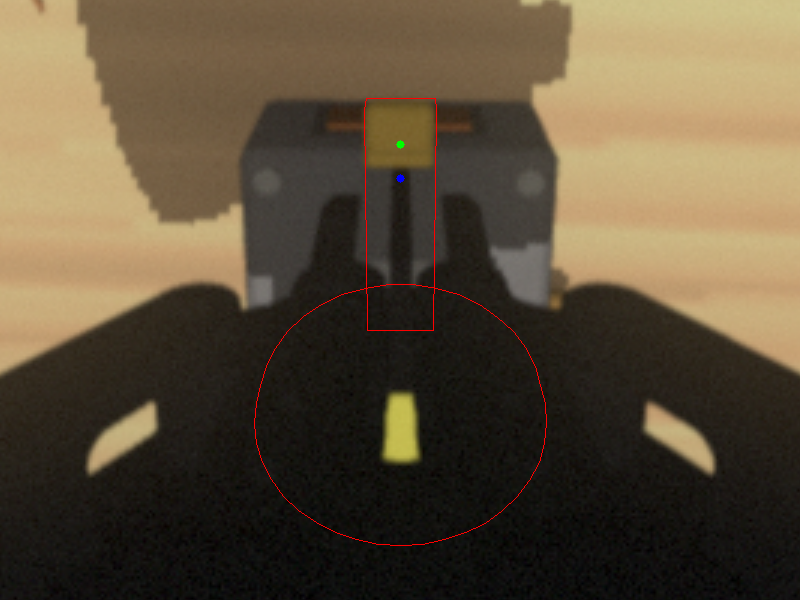

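View pics/scene3.png

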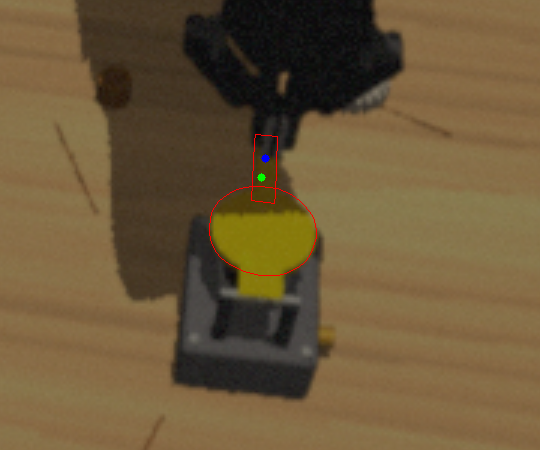

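```bash
python3 - <<'E'
from h import *
q=bot.get_tcp_pos()
bot.servo_line(q+[-.05,0,.08],max_speed=.15)
print(bot.get_wrist_force(),bot.get_time_s(),bot.get_width())
for n in("wrist","scene"):
    p=bot.snapshot(n);im=p["color"][:,:,::-1].copy()
    k=3
    im=cv2.resize(im,None,fx=k,fy=k)
    for dz,c in((0,(0,255,0)),(.019,(255,0,0)),(.073,(0,0,255))):
        u=proj(p,bot.get_tcp_pos()+[0,0,dz])[0]*k; cv2.circle(im,tuple(int(a) for a in u),4,c,-1); print(n,u/k)
    c=(u/k).astype(int)
    im=im[540:1140,550:1350] if n=="wrist" else im[150:750,900:1500]
    cv2.imwrite(f"pics/{n}4.png",im)
E
```

```text
[-0.26268882 -0.28360889 -0.18804451] 6.325 2.582786294339864e-05
wrist [316.80806709 227.67527752]
wrist [316.82338254 239.11348921]
wrist [316.89275539 290.92399906]
scene [414.97107287 121.1915797 ]
scene [416.57885202 113.46433681]
scene [421.52162725  89.70857095]
```

View pics/wrist4.png

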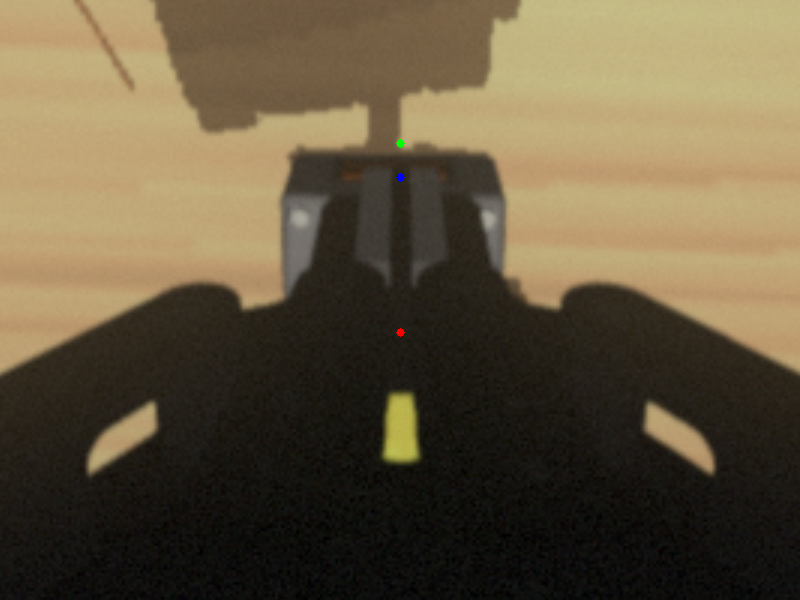

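View pics/scene4.png

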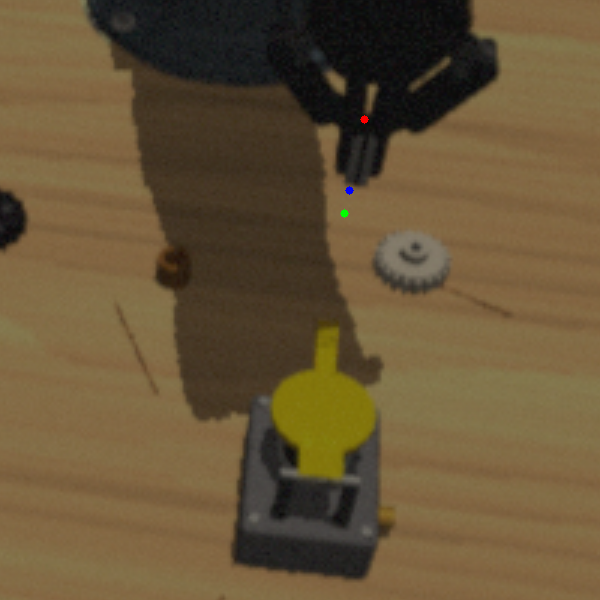

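The shut fingertips end well short of the reported TCP: at about (357,184) in the scene crop, while the TCP projects to (344,213). So the fingers look about 30 mm shorter than the stated tool frame. A gentle touch on bare wood will measure it.

```bash
python3 - <<'E'
from h import *
q=bot.get_tcp_pos()
t0=bot.get_time_s()
bot.servo_line([.43,.10,.012],max_speed=.15)
f0=bot.get_wrist_force(); z=.012
print(bot.get_time_s()-t0,f0)
while z>-.045:
    z-=.002
    bot.servo_line([.43,.10,z],max_speed=.04)
    f=bot.get_wrist_force()
    if abs(f[2]-f0[2])>3: break
print(z,f,bot.get_tcp_pos(),bot.get_time_s())
p=bot.snapshot("scene");im=p["color"][50:250,300:500,::-1];cv2.imwrite("pics/s5.png",cv2.resize(im,None,fx=3,fy=3))
E
```

```text
1.0833000000000004 [-0.40158105 -0.16135741 -0.19897686]
-0.034000000000000016 [-8.62128498 -1.67514399 28.3436629 ] [ 0.43027353  0.10006405 -0.03308179] 13.2583
```

View pics/s5.png

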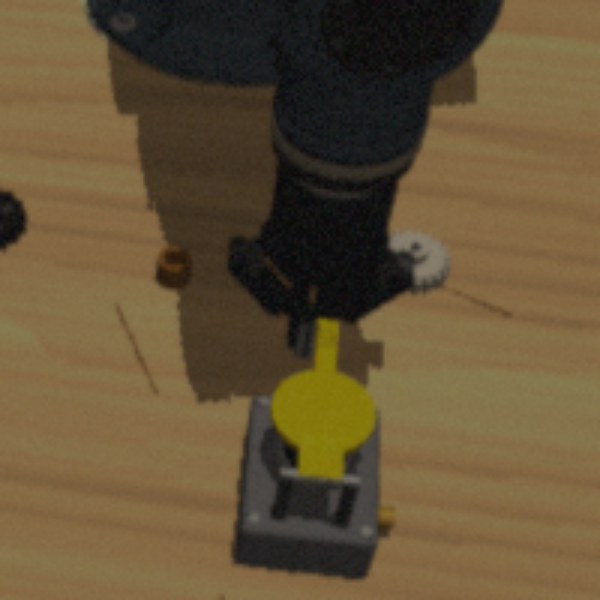

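Contact came at TCP z = -0.033, so the fingertips are 32.5 mm behind the reported TCP. I'll include that offset and redo the grasp.

```bash
sed -i 's/back=.019/back=.0515/' h.py; python3 - <<'E'
from h import *
a=np.array([-.058,0,.15])
bot.servo_line([.43,.10,.09],max_speed=.2)
bot.servo_line(tcp(a,0),max_speed=.2)
bot.move_gripper(.045,f_grip=25)
bot.servo_line(tcp([-.058,0,.089],0),max_speed=.1)
bot.move_gripper(.0,f_grip=25)
print(bot.get_width(),bot.get_wrist_force(),bot.get_time_s())
s=None
for th in np.arange(0,2.3,.35):
    s=bot.inverse_kinematics(tcp(tongue(th),.45*th),quat(.45*th,half=1)); print(round(th,2),None if s is None else np.round(s,2))
E
```

```text
0.01308746606143993 [-0.23950544 -4.1966695   4.71508151] 16.2167
0.0 [ 0.22  0.33 -0.3   0.94  0.    0.17]
0.35 [ 0.23  0.18 -0.41  0.82 -0.03  0.18]
0.7 [ 0.24  0.08 -0.49  0.69 -0.06  0.18]
1.05 [ 0.25  0.01 -0.57  0.53 -0.09  0.18]
1.4 [ 0.25 -0.02 -0.66  0.31 -0.12  0.16]
1.75 [ 0.25  0.01 -0.77  0.02 -0.14  0.14]
2.1 [ 0.25  0.1  -0.89 -0.35 -0.16  0.12]
```

```bash
python3 - <<'E'
from h import *
ths=np.arange(.15,2.11,.15); t0=bot.get_time_s()
for th in ths:
    b=.45*th
    bot.servo_line(tcp(tongue(th),b),quat(b,half=True),max_speed=.15)
    f=bot.get_wrist_force(); 
    print(round(th,2),np.round(f,1),round(bot.get_width(),4))
    if np.linalg.norm(f)>50: break
print(bot.get_time_s())
p=bot.snapshot("scene");im=p["color"][50:250,300:500,::-1];cv2.imwrite("pics/s6.png",cv2.resize(im,None,fx=3,fy=3))
E
```

```text
0.15 [ 3.3 -4.1 -0.8] 0.0131
0.3 [ 4.1 -4.6  0. ] 0.0136
0.45 [ 4.8 -5.9 -1.8] 0.0136
0.6 [ 4.9 -6.2 -3.8] 0.0133
0.75 [ 7.9 -6.2 -4.6] 0.0136
0.9 [ 9.1 -5.5 -7.9] 0.0135
1.05 [ 7.2 -5.5 -6.9] 0.0134
1.2 [ 8.1 -6.6 -7. ] 0.0135
1.35 [ 2.  -7.8 -0.9] 0.0135
1.5 [-1.9 -8.2  4.7] 0.0134
1.65 [ 0.4 -9.6  9.1] 0.0138
1.8 [ 2.2 -9.8 11.1] 0.0132
1.95 [  3.4 -11.3  11.7] 0.0133
2.1 [  4.9 -11.6  10.6] 0.0132
20.1083
```

View pics/s6.png

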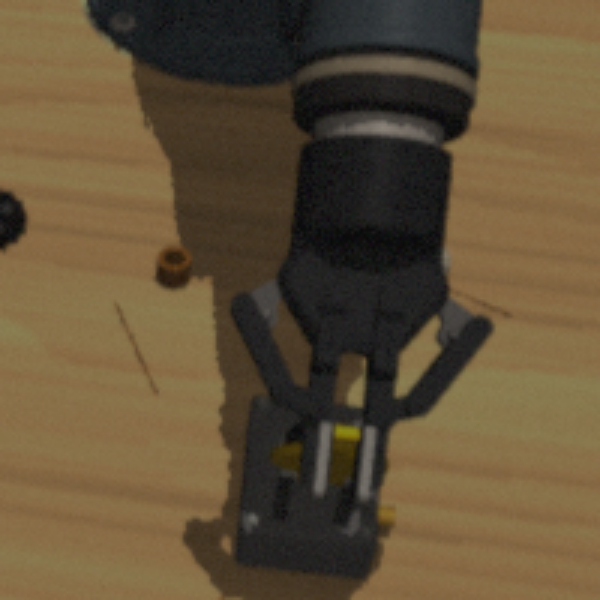

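The tongue is gripped past upright at about (347,435). Next I'll release, withdraw and look.

```bash
python3 - <<'E'
from h import *
bot.move_gripper(.04)
b=.45*2.1
d=rz(POSE[2])@np.array([np.sin(b),0,-np.cos(b)])
bot.servo_line(bot.get_tcp_pos()-.05*d,max_speed=.2)
bot.move_ptp(tcp([-.03,0,.2],0),quat(0,.06,half=True))
print(bot.get_time_s(),bot.get_wrist_force())
p=bot.snapshot("wrist");cv2.imwrite("pics/w7.png",p["color"][:,:,::-1])
p=bot.snapshot("scene");im=p["color"][50:250,300:500,::-1];cv2.imwrite("pics/s7.png",cv2.resize(im,None,fx=3,fy=3))
E
```

```text
22.5167 [ 0.13133951 -0.13148582 -0.29142097]
```

View pics/w7.png

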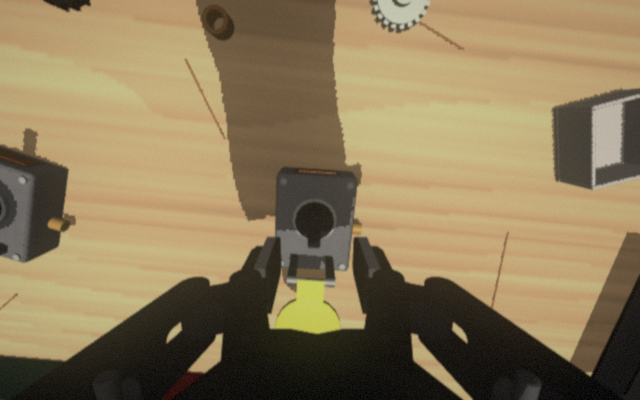

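View pics/s7.png

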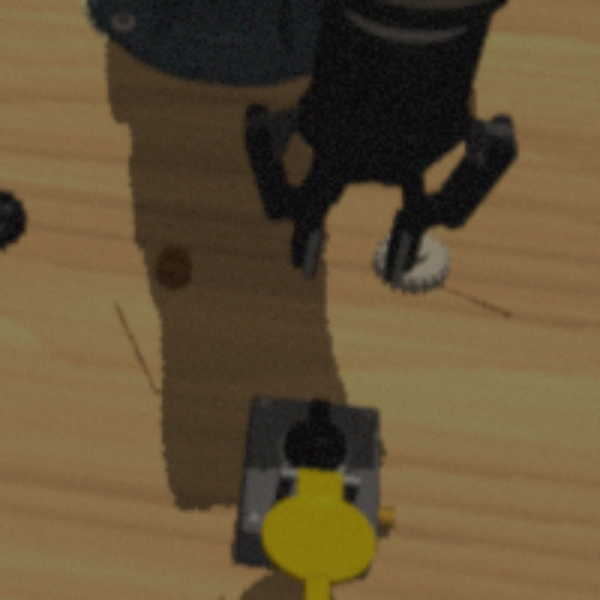

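The tab is folded back behind the lugs (wrist view (308,310)). The black cap is exposed at (314,220) with its wing nearly along the oiler's x. Next I'll grasp the wing.

```bash
python3 - <<'E'
from h import *
Q=quat(0,.06,True)
bot.servo_line(tcp([0,0,.125],0),Q,max_speed=.2)
bot.servo_line(tcp([0,0,.081],0),Q,max_speed=.06)
print(bot.get_wrist_force(),bot.get_tcp_pos()-tcp([0,0,.081],0))
bot.move_gripper(0,f_grip=40)
print(bot.get_width(),bot.get_wrist_force(),bot.get_wrist_torque(),bot.get_q(),bot.get_time_s())
E
```

```text
[0.03320259 0.5629154  0.14137435] [2.32369081e-04 3.79579348e-05 2.62135181e-04]
0.011121439114866308 [-0.68069946 -5.46738096  4.99089207] [-0.99022557  0.00506855 -0.02034095] [ 0.19796927  0.43957428 -0.15419664  0.9760793  -0.001144    0.09142449] 24.4083
```

```bash
python3 - <<'E'
from h import *
q=np.array(bot.get_q()); j0=q[5]
for d in [.3,.6,.9,1.2,1.4,1.5,1.54,1.57,1.6]:
    q[5]=j0-d; bot.move_j(q)
    f=bot.get_wrist_force();t=bot.get_wrist_torque()
    print(d,np.round(f,1),np.round(t,2),np.round(bot.get_width(),4))
    if abs(t[2])>1.5 or np.linalg.norm(f)>45: break
print(bot.get_time_s())
E
```

```text
0.3 [-1.3  3.9 -0.7] [0.84 0.35 0.06] 0.0108
0.6 [-3.4  6.1  0.5] [1.43 0.83 0.09] 0.011
0.9 [-5.7  8.5  2.8] [1.82 1.4  0.05] 0.0111
1.2 [-8.5  9.7  5.4] [2.13 1.99 0.11] 0.011
1.4 [-11.1  10.4   7.5] [2.19 2.47 0.03] 0.0109
1.5 [-12.6   9.6   8.3] [2.14 2.7  0.06] 0.0112
1.54 [-12.5   9.6   7.3] [ 2.06  2.68 -0.64] 0.0107
1.57 [-12.9  10.1   8.1] [ 2.11  2.59 -0.99] 0.0109
1.6 [-13.9  10.6   8.8] [ 2.1   2.68 -1.37] 0.0113
27.2833
```

The torque rose about 1.5 rad into the turn, so the cap is on its stop. Next I'll release, retreat and verify.

```bash
python3 - <<'E'
from h import *
bot.move_gripper(.03)
bot.servo_line(bot.get_tcp_pos()+[0,0,.12],max_speed=.12)
q=np.array(bot.get_q()); q[0]+=.0
bot.servo_line(bot.get_tcp_pos()+[-.12,0,.02],max_speed=.2)
print(bot.get_time_s(),bot.get_wrist_force())
p=bot.snapshot("wrist");cv2.imwrite("pics/w8.png",p["color"][:,:,::-1])
p=bot.snapshot("scene");im=p["color"][100:250,330:500,::-1];cv2.imwrite("pics/s8.png",cv2.resize(im,None,fx=4,fy=4))
for k in("yellow_tab","yellow_cap","blue_tab"): print(k,[(m["confidence"],m["location"]) for m in bot.masks_of(p,k)[:2]])
p=bot.snapshot("top");cv2.imwrite("pics/t8.png",p["color"][:,:,::-1])
E
```

```text
29.5167 [-0.4350244   0.64858111 -0.14021792]
yellow_tab [(0.66, [402.5, 229.0])]
yellow_cap [(0.66, [405.3, 197.1]), (0.29, [404.3, 216.9])]
blue_tab [(0.91, [225.4, 169.9])]
```

View pics/w8.png

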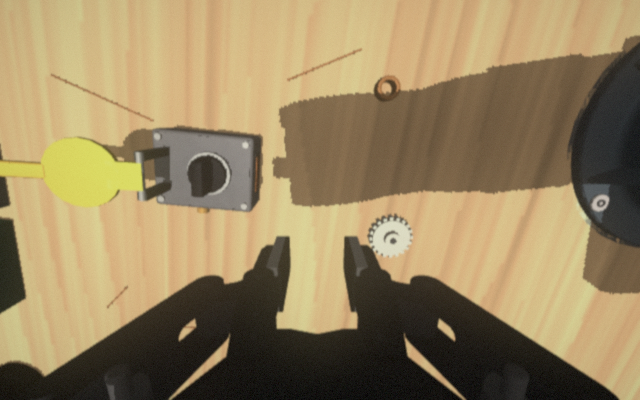

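View pics/s8.png

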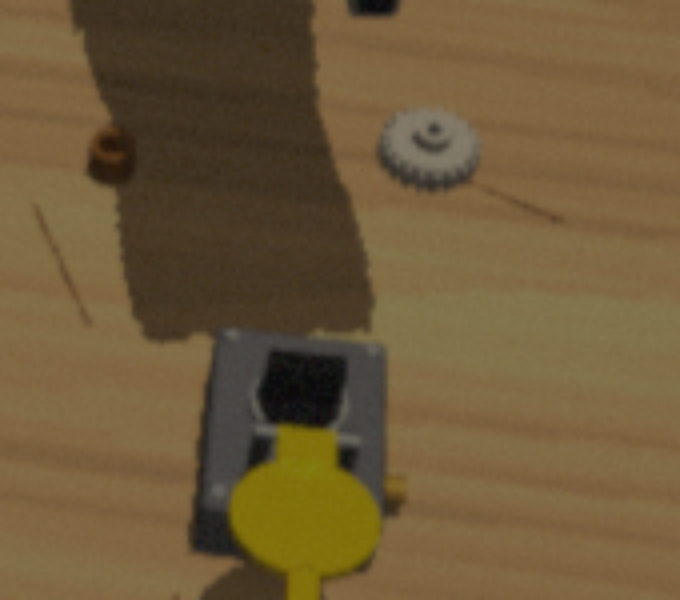

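View pics/t8.png

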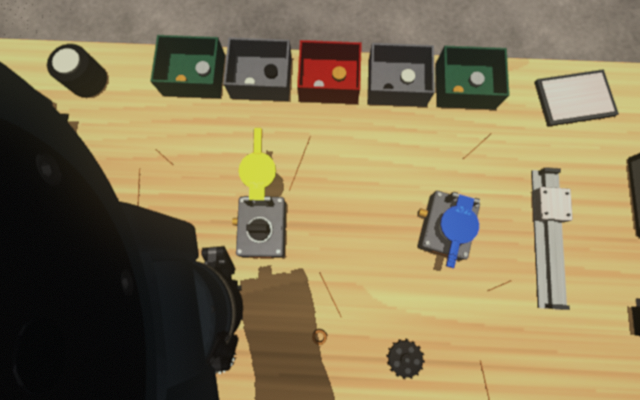

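The top view shows the tab folded back at (257,168), the wing square across the oiler at (260,229), and blue shut at (460,225). I'll hand it in.

```bash
python3 - <<'E'
from workcell import bot
bot.finish_job(); print(bot.get_time_s())
E
```

```text
the job is handed in; nothing more can be done
the job is handed in; nothing more can be done
```

I opened the yellow oiler's filler as asked and handed the job in at about 30 s of the 53 s limit. `finish_job` gives no verdict.

**What I did:**
1. I swung the yellow tab past upright and let go, and it fell back folded behind the lugs.
2. I gripped the wing cap and turned it anticlockwise until it met its stop. The resisting torque began about 1.5 rad into the turn and reached about 1.4 N m.
3. I released the cap and moved the arm clear.

**Last checks:**
- The cameras show the yellow tab folded back, the cap's wing square across the oiler, and the blue tab still shut.
- The wrist force was close to zero, so the arm was touching nothing. I read the cap's angle from the turn and the pictures, not from a measurement of its own.

**What disagreed:**
- **First grasp:** it missed because the real fingertips sit about 32.5 mm behind the reported TCP.
- **Correction:** I measured this by touching the shut fingers to bare wood (about 28 N) and used the offset from then on. The highest wrist force I read was that touch, well under the 120 N limit.

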